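# Sort the microscope optics into their trays

## Task

The microscope's optics have been left mixed up on the bench; put them away where they belong. Stand the two objectives upright in the divided tray, one in each bay, stand the two eyepieces upright on their rubber cups in the plain oblong tray, and lay the filter flat in the round dish. Set each one down gently without dropping it, and leave the oil bottle and the slide box where they are.

Things in the scene. Friction and masses are not known exactly. Their poses are not given: they have to be found in the camera images.
- objective_long: The long microscope objective: bright steel barrel with a thin black band near its foot, standing upright on the bench, pointed nose up. 56 mm tall; straight barrel 26 mm in diameter from 0 to 42 mm height, then a cone narrowing to 13 mm at the tip. About 120 g. Origin: centre of its underside; own z axis up along its axis of symmetry (its yaw means nothing).
- objective_short: The short microscope objective: same steel barrel, thin black band near its foot and pointed nose up, but only 38 mm tall; straight barrel 26 mm in diameter from 0 to 30 mm height, then a cone narrowing to 13 mm. About 80 g. Origin: centre of its underside; own z axis up along its axis of symmetry (its yaw means nothing).
- eyepiece_wide: The larger eyepiece, standing upright on its black rubber eyecup: eyecup 40 mm in diameter and 14 mm tall (sloping in above 10 mm), above it a bare aluminium tube 23 mm in diameter with a flat top (black centre), from 14 to 50 mm height. About 80 g. Origin: centre of its underside; own z axis up along its axis of symmetry (its yaw means nothing).
- eyepiece_slim: The smaller eyepiece, standing upright on its black rubber eyecup: eyecup 32 mm in diameter and 14 mm tall (sloping in above 10 mm), above it a bare aluminium tube 23 mm in diameter with a flat top (black centre), from 14 to 42 mm height. About 60 g. Origin: centre of its underside; own z axis up along its axis of symmetry (its yaw means nothing).
- filter: A round light filter lying flat on the bench: blue glass disc in an aluminium ring, outer diameter 44 mm, 12 mm thick, straight sides. About 50 g. Origin: centre of its underside; own z axis up along its axis of symmetry (its yaw means nothing).
- divided_tray: Light grey rectangular tray with dark floor, fixed to the bench, 100 mm (its x) by 134 mm (its y), 12 mm tall, walls 4 mm, inner floor 4 mm above the bench. A 4 mm wall as tall as the rim runs along its x axis through the middle: two bays, each 92 mm (x) by 61 mm (y), centred at y = +32.5 and -32.5 mm in its frame. Turned up to 0.3 rad from the world axes. Origin: centre of its underside, z up.
- oblong_tray: Light grey rectangular tray without a divider, dark floor, fixed to the bench, narrower than the other: 75 mm (its x) by 150 mm (its y) outside, 12 mm tall, walls 4 mm, floor 4 mm thick (inside 67 by 142 mm, inner floor 4 mm above the bench). Turned up to 0.3 rad from the world axes. Origin: centre of its underside, z up.
- round_dish: Light grey round shallow dish with dark floor, fixed to the bench, 120 mm outside diameter, 112 mm inside, 12 mm tall, inner floor 4 mm above the bench. Origin: centre of its underside, z up.
- oil_bottle: Bystander, not to be disturbed: small amber glass bottle of immersion oil with a black cap and paper label, 36 mm in diameter, 72 mm tall, standing loose at one side of the work. Origin: centre of its underside.
- slide_box: Bystander, not to be disturbed: flat grey plastic slide box, 100 by 64 mm, 30 mm tall, lying loose at one side of the work. Origin: centre of its underside.
Mind the look-alikes: they are no part of the job. What is shaped like the objective_short but brown or yellow is not meant.

How it is judged (in metres and radians):
At the end, for the whole second after the job is handed in: The objectives stand in the divided tray, one per bay in either order, both eyepieces stand on their cups in the oblong tray, the filter lies in the round dish: each on the tray floor, upright within 0.12 rad, at rest. Oil bottle and slide box are within 20 mm of their start (((x of objective_long in the frame of divided_tray between -0.036 and 0.036 m and y of objective_long in the frame of divided_tray between 0.012 and 0.053 m and z of objective_long in the frame of divided_tray between 0.001 and 0.008 m and x of objective_short in the frame of divided_tray between -0.036 and 0.036 m and y of objective_short in the frame of divided_tray between -0.053 and -0.012 m and z of objective_short in the frame of divided_tray between 0.001 and 0.008 m) or (x of objective_short in the frame of divided_tray between -0.036 and 0.036 m and y of objective_short in the frame of divided_tray between 0.012 and 0.053 m and z of objective_short in the frame of divided_tray between 0.001 and 0.008 m and x of objective_long in the frame of divided_tray between -0.036 and 0.036 m and y of objective_long in the frame of divided_tray between -0.053 and -0.012 m and z of objective_long in the frame of divided_tray between 0.001 and 0.008 m)) and x of eyepiece_wide in the frame of oblong_tray between -0.02 and 0.02 m and y of eyepiece_wide in the frame of oblong_tray between -0.054 and 0.054 m and z of eyepiece_wide in the frame of oblong_tray between 0.001 and 0.008 m and x of eyepiece_slim in the frame of oblong_tray between -0.02 and 0.02 m and y of eyepiece_slim in the frame of oblong_tray between -0.058 and 0.058 m and z of eyepiece_slim in the frame of oblong_tray between 0.001 and 0.008 m and horizontal distance between filter and round_dish below 0.036 m and z of filter in the frame of round_dish between 0.001 and 0.008 m and angle between each of objective_long, objective_short, eyepiece_wide, eyepiece_slim, filter's own z axis and vertical below 0.12 rad and linear speed of each of objective_long, objective_short, eyepiece_wide, eyepiece_slim, filter below 0.02 m/s and angular speed of each of objective_long, objective_short, eyepiece_wide, eyepiece_slim, filter below 0.3 rad/s and distance of each of oil_bottle, slide_box from where it was at the start of the episode below 0.02 m and angle between each of oil_bottle, slide_box's own z axis and vertical below 0.15 rad); the robot touches nothing.
It fails at once if one of the optics is dropped (falls free of the fingers from more than about 25 mm) ((linear speed of objective_long above 0.75 m/s and contact force between the fingers and objective_long below 0.05 N) or (linear speed of objective_short above 0.75 m/s and contact force between the fingers and objective_short below 0.05 N) or (linear speed of eyepiece_wide above 0.75 m/s and contact force between the fingers and eyepiece_wide below 0.05 N) or (linear speed of eyepiece_slim above 0.75 m/s and contact force between the fingers and eyepiece_slim below 0.05 N) or (linear speed of filter above 0.75 m/s and contact force between the fingers and filter below 0.05 N)).
It fails at once if the oil bottle is pushed more than 20 mm or tipped (distance of oil_bottle from where it was at the start of the episode above 0.02 m or angle between oil_bottle's own z axis and vertical above 0.2 rad).
It fails at once if the slide box is pushed more than 20 mm or tipped (distance of slide_box from where it was at the start of the episode above 0.02 m or angle between slide_box's own z axis and vertical above 0.2 rad).
It also fails if it takes over 112 s, if anything falls off the work surface, if the arm or the gripper's body presses on something with over 40 N, if the wrist force passes 120 N, or if a joint passes its speed limit or range.

## Robot

A 6-joint arm with a two-finger parallel gripper is mounted at the origin on the work surface. World frame = base frame: x ahead of the robot, y to its left, z up, the work surface at z = 0. Lengths are in mm, angles in rad, forces in N, time in s.
With the tool pointing down it reaches from about 350 to 775 mm from the base axis. Payload 7.3 kg.
Tool frame: the origin (TCP) lies on the mounting face of the last link; the fingertips stand 178 mm ahead of it and the grasp point (between the pads) lies 159 mm ahead of it; z points along the fingers, y is the line along which they close (so a half turn about z gives the same grasp; the last joint's range is limited). The gripper opens to 92 mm and grips with 3 to 60 N. Pads are 19 mm wide; open, the fingers measure 130 mm over their backs; the gripper's body (75 mm by 190 mm) begins 47 mm behind the grasp point.
Start: joints at [-0.146, 0.342, 1.524, -0, 1.275, -0.146], TCP at [525.003, 0.022, 404.741] pointing down, gripper open.
Joint ranges: [-2.53, 2.53], [-0.77, 2.02], [0.04, 2.7], [-1, 4.14], [0.28, 2.66], [-3.11, 3.11]. Speed limits (rad/s): [2.57, 2.57, 3.14, 3.14, 3.14, 3.14].

## Interface

Orientations are given as [roll, pitch, yaw] about the fixed x, y, z axes, in that order (R = Rz(yaw) Ry(pitch) Rx(roll)).
In Python, from plant import bot, vision gives the robot as it stands. The module is installed in compiled form; this text tells all that it offers.
- The arm moves only by the shell command python3 -m crank, which reads ROWS from standard input. ROWS is a JSON list of rows, 1 to 5 of them, each written [opening, [dx, dy, dz], turn]: the finger opening in mm, then dx, dy, dz in fractions of the full range, 1 being 100 cm, then a turn about the tool's z in fractions of the full range, 1 being pi rad; each row is the pose to reach, as a shift and turn from the pose commanded when the command began, along the tool's axes at that moment; what a row does not reach only later rows make up. A row lasts 1/8 s, in which the tool goes at most 62.5 mm and 0.188 rad, less where a joint would pass 70% of its speed; a pose out of reach is approached as far as the arm can. The fingers move at their own pace and stop on an object; the grip force is fixed at half the most. Time passes only in rows, so rows that do not move let the fingers close. It prints the time, the measured TCP pose, the force, the opening and the grip force at its end. No shift or turn number may pass 1 either way. Input that does not fit is refused with a message, and nothing moves.
- bot.get_obs(): the state, without advancing time (a new reading comes with each control period).
- vision.capture(name): name is "scene" or "side" or "wrist"; returns a dict with "color" (384x512x3 uint8, red, green, blue), "K" (3x3 intrinsics, pixels), "R" (3x3) and "t" (3): a world point X has camera coordinates R X + t. Camera axes: x right, y down, z forward; pixel columns grow to the right and rows downward; lengths in mm; the calibration is good to about 2 mm. A picture is of the moment at which its call begins. There is no depth.
- bot.close_job(): hands the job in; it is judged then, once.
The state is a dict: "time": time; "joint_positions": joint angles; "dq": joint speeds; "tau": joint torques, N m; "tool_pos": TCP position; "tcp_rot": TCP orientation; "contact_force": force on the tool from outside, world axes, zero at the start; "moment": the same for the moment, N m; "grip_width": finger opening in mm; "finger_force": force on a finger pad.
Only numpy, scipy, OpenCV 4.12 (cv2) and the standard library are available. Lean on these libraries where they do the work, as an engineer would, in place of code of your own. Each camera call takes 0.05 s, during which the arm holds its last target. There are 200 camera calls.

## Working session

There is one attempt and no reset: what is moved stays moved. The work goes in short steps, Python scripts to look and compute and a shell command to move; the robot and the scene stay as the last step left them, time stands still between calls to the robot, and variables do not carry over. Pictures are saved under pics/ and viewed, at most 14 in all, crops included, and the job is handed in when it is done.

```bash
mkdir -p pics
cat > h.py <<'E'
import numpy as np, cv2, pickle
from plant import bot, vision
def snap(n,f):
    c=vision.capture(n); pickle.dump(c,open(f'pics/{f}.pkl','wb')); cv2.imwrite(f'pics/{f}.png',c['color'][:,:,::-1]); return c
def load(f): return pickle.load(open(f'pics/{f}.pkl','rb'))
def ray(c,u,v,z):
    R=np.array(c['R']);t=np.array(c['t']);K=np.array(c['K'])
    C=-R.T@t; d=R.T@np.linalg.inv(K)@np.array([u,v,1.]); return (C+d*(z-C[2])/d[2]).round(1)
def proj(c,X):
    p=np.array(c['K'])@(np.array(c['R'])@np.array(X,float)+np.array(c['t'])); return (p[:2]/p[2]).round(1)
E
python3 - <<'E'
from h import *
for n in("scene","side","wrist"):
    c=snap(n,n+'0'); print(n,-np.array(c['R']).T@c['t'],np.array(c['K'])[0])
a=cv2.imread('pics/scene0.png');cv2.imwrite('pics/s0.png',cv2.resize(a,(800,600),interpolation=cv2.INTER_CUBIC))
a=cv2.imread('pics/side0.png');cv2.imwrite('pics/d0.png',cv2.resize(a,(800,600),interpolation=cv2.INTER_CUBIC))
print(bot.get_obs())
E
```

```text
scene [1540.95839828 -116.25267824  764.85367947] [469.45012531   0.         253.20156887]
side [ 229.4084832  -671.49268014  846.24254788] [456.40426172   0.         262.35347563]
wrist [524.367733    78.66448947 384.86121817] [289.29289121   0.         253.99357669]
{'time': 0.15, 'joint_positions': array([-1.45995318e-01,  3.42534860e-01,  1.52479413e+00, -6.11523314e-06,
        1.27540598e+00, -1.45984267e-01]), 'dq': array([ 0.00069104, -0.00397842, -0.00217514,  0.00044312, -0.00037028,
       -0.00049998]), 'tau': array([ 7.52666965e-04, -4.31470585e+01, -2.44352603e+01,  7.18239485e-02,
        5.38185902e-02, -1.32920518e-04]), 'tool_pos': array([5.24895000e+02, 3.93276568e-02, 4.04220148e+02]), 'tcp_rot': array([-3.14046164e+00, -1.60381981e-04,  1.57078697e+00]), 'contact_force': array([-0.29028562,  0.39515056,  0.08330357]), 'moment': array([-0.02070492, -0.00737803,  0.02147987]), 'finger_force': 0.0, 'grip_width': 91.68031540905939}
```

View pics/s0.png

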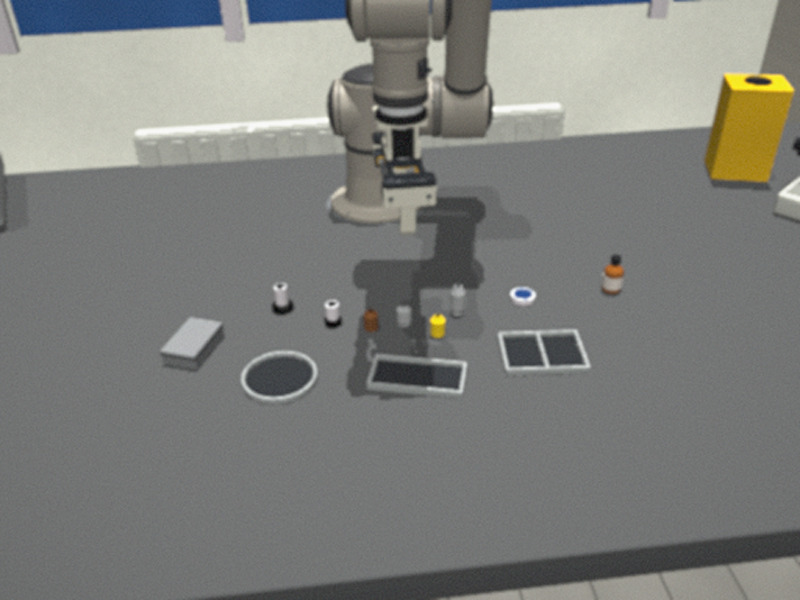

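View pics/d0.png

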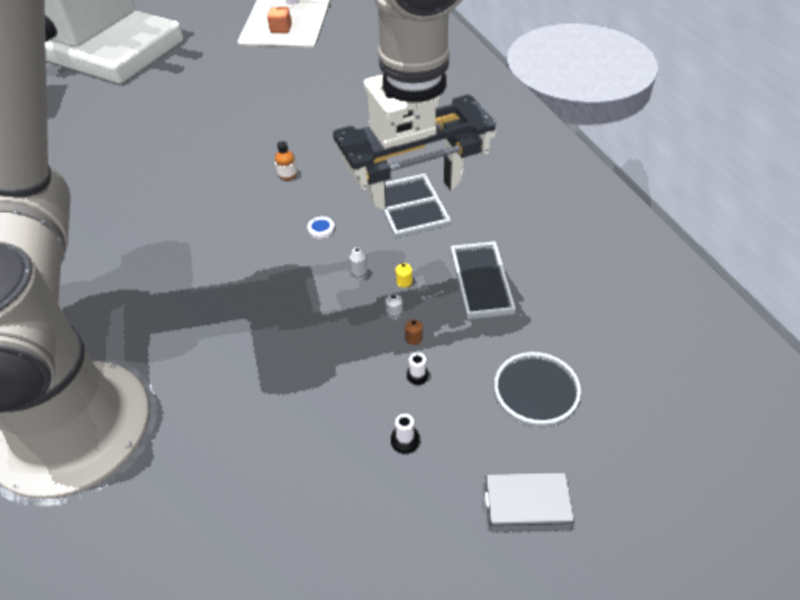

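The scene view shows (800×600 px): the slide box at (193,343), the wide eyepiece at (281,298), the slim one at (332,312) and a brown look-alike at (371,320). The steel short objective is at (404,316), a yellow look-alike at (437,326), the long objective at (457,301), the filter at (522,296) and the bottle at (613,276). The dish is at (280,376), the oblong tray at (418,374) and the divided tray at (543,350). The side view agrees: long at (357,262), short at (394,305), yellow at (404,275), brown at (414,332), slim at (417,367), wide at (404,432).

Candidates for objective_short are the steel, yellow and brown pieces; I choose steel. The next step is an enlarged crop.

Run:
```python
from h import *
a=cv2.imread('pics/side0.png')[100:350,170:382]
cv2.imwrite('pics/c1.png',cv2.resize(a,None,fx=2.4,fy=2.4,interpolation=cv2.INTER_CUBIC))
a=cv2.imread('pics/scene0.png')[155:275,95:400]
cv2.imwrite('pics/c2.png',cv2.resize(a,None,fx=2.6,fy=2.6,interpolation=cv2.INTER_CUBIC))
```

```text
(no output)
```

View pics/c1.png

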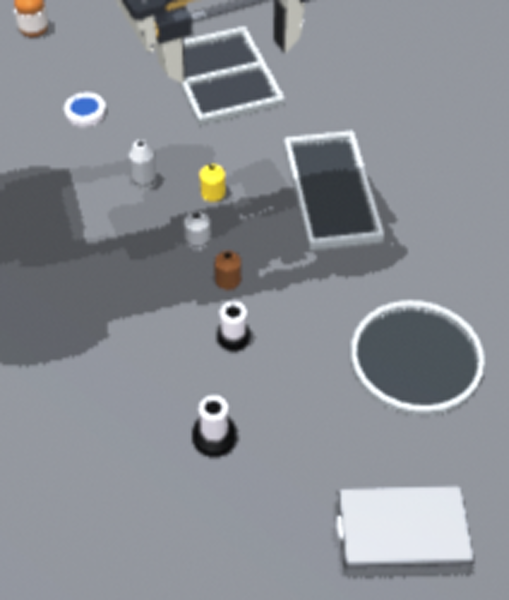

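View pics/c2.png

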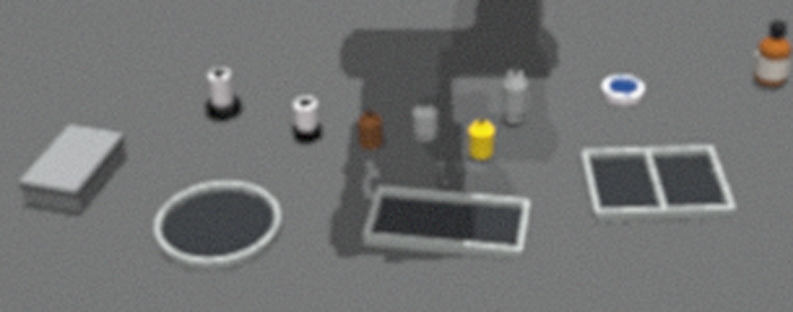

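Run:
```python
from h import *
s=load('side0');c=load('scene0')
S=lambda x,y,z:ray(s,170+x/2.4,100+y/2.4,z)[:2]
C=lambda x,y,z:ray(c,95+x/2.6,155+y/2.6,z)[:2]
for n,a,b,z in [('long',(140,144),(515,73),56),('short',(197,216),(425,107),38),('yellow',(212,168),(481,124),38),('brown',(228,256),(371,116),38),('slim',(233,311),(305,102),42),('wide',(214,406),(219,73),50),('filter',(85,107),(623,85),12),('dish',(417,355),(217,221),12),('bottle',(32,0),(777,30),72),('box',(403,525),(75,158),30)]:
    print(n,S(*a,z),C(*b,z))
def rect(n,P,f):
    Q=np.array([f(x,y,12) for x,y in P]);print(n,Q.mean(0),[np.linalg.norm(Q[i]-Q[i-1]).round() for i in range(4)],[np.arctan2(*(Q[i]-Q[i-1])[::-1]).round(3) for i in range(4)])
rect('oblS',[(287,137),(352,132),(381,237),(314,245)],S)
rect('oblC',[(375,187),(530,198),(523,249),(366,240)],C)
rect('divC',[(584,151),(714,147),(734,208),(598,213)],C)
print([S(x,y,12) for x,y in[(282,98),(202,116),(247,30)]])
```

```text
long [468.7 101.7] [472.2 103.2]
short [488.8   1. ] [495.    3.7]
yellow [528.8  55.3] [534.   56.6]
brown [495.6 -58.5] [503.  -53.9]
slim [ 471.7 -122.8] [ 472.8 -120.8]
wide [ 413.7 -212.2] [ 414.9 -210.6]
filter [447.3 226. ] [447.8 230.2]
dish [ 612.8 -217.8] [ 619.4 -214.2]
bottle [436.  359.4] [454.9 394.4]
box [ 510.9 -363.4] [ 520.8 -356.1]
oblS [642.875   2.575] [np.float64(155.0), np.float64(72.0), np.float64(152.0), np.float64(68.0)] [np.float64(1.286), np.float64(-0.324), np.float64(-1.878), np.float64(2.863)]
oblC [646.375   6.375] [np.float64(80.0), np.float64(154.0), np.float64(76.0), np.float64(147.0)] [np.float64(2.944), np.float64(1.313), np.float64(-0.281), np.float64(-1.8)]
divC [616.425 220.525] [np.float64(100.0), np.float64(134.0), np.float64(98.0), np.float64(131.0)] [np.float64(3.044), np.float64(1.475), np.float64(-0.124), np.float64(-1.657)]
[array([654.1, 146.3]), array([560.6, 157.1]), array([669.3, 272.6])]
```

Both cameras agree to a few mm and the tray sizes come out right. I start with the short objective (steel, about (492,2)). Tool axes: x = world +y, y = world +x, z = down.

The manual's scale: shifts go in shares of 100 cm and turns go in shares of pi rad. Converting my numbers, 115 mm is 0.115, 60 mm is 0.06.

```bash
echo '[[92,[0.001,-0.016,0.06],0],[92,[0.002,-0.033,0.115],0],[92,[0.002,-0.033,0.115],0],[92,[0.002,-0.033,0.115],0]]' | python3 -m crank
python3 - <<'E'
from h import *
c=snap('wrist','w1'); a=cv2.imread('pics/w1.png')
for n,X in dict(short=(492,2,38),long=(470,102,56),slim=(472,-122,42),yel=(531,56,38)).items(): print(n,proj(c,X))
cv2.imwrite('pics/w1b.png',cv2.resize(a,(800,600),interpolation=cv2.INTER_CUBIC)); print(bot.get_obs()['tool_pos'])
E
```

```text
time: 0.65
tool_pos: [493.5, 1.8, 291.6]
tcp_rot: [3.138, 0.001, 1.571]
contact_force: [0.4, -0.6, 1.2]
grip_width: 92.1
finger_force: 0.0
short [252. 200.]
long [219.8  71.6]
slim [231.5 323.4]
yel [300.5 136. ]
[493.72345841   1.76971844 292.12550699]
```

View pics/w1b.png

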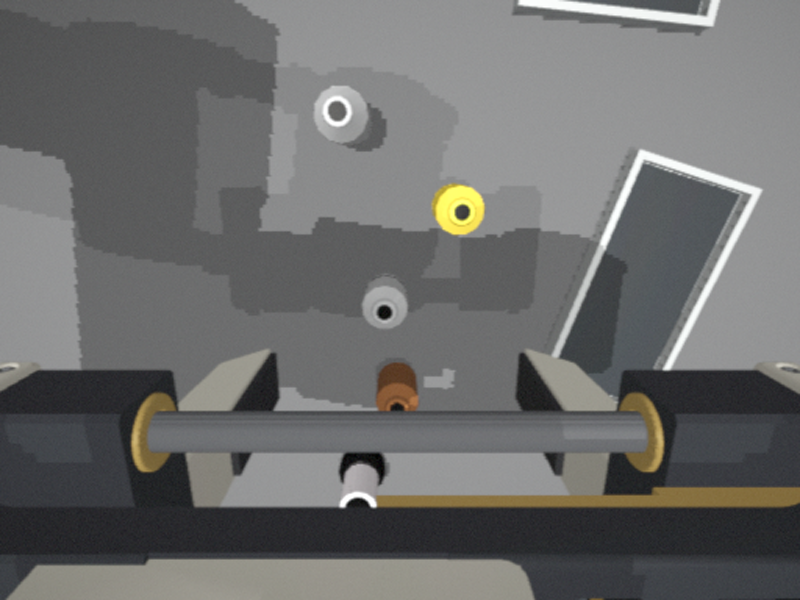

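The wrist view shows the steel short tip at (384,312), yellow at (462,211), brown at (397,405), the long tip at (337,110), and the oblong tray at right. I compute the refined positions.

Run:
```python
from h import *
c=load('w1');k=1.5625
for n,u,v,z in[('short',384,312,38),('long',337,110,56),('slim',358,504,42),('brown',397,406,38)]: print(n,ray(c,u/k,v/k,z))
print([ray(c,u/k,v/k,12) for u,v in[(642,150),(762,190)]], -c['R'].T@c['t'], c['R'].round(3))
```

```text
short [486.7   2.3  38. ]
long [467.2 102.8  56. ]
slim [ 469.7 -121.    42. ]
brown [493.8 -55.4  38. ]
[array([628.2,  87. ,  12. ]), array([699. ,  65.6,  12. ])] [493.11926361  80.41448124 272.34099171] [[ 1.    -0.     0.003]
 [-0.001 -0.957  0.289]
 [ 0.003 -0.289 -0.957]]
```

To row units: 105 mm is 0.105, 90 mm is 0.09.

```bash
echo '[[92,[0,-0.003,0.05],0],[92,[0,-0.003,0.09],0],[92,[0,-0.003,0.105],0],[92,[0,-0.003,0.105],0]]' | python3 -m crank; echo '[[20,[0,0,0],0],[20,[0,0,0],0],[20,[0,0,0],0],[20,[0,0,0],0],[20,[0,0,0],0]]' | python3 -m crank;echo '[[20,[0,0,0],0],[20,[0,0,0],0],[20,[0,0,0],0]]' | python3 -m crank
```

```text
time: 1.2
tool_pos: [490.0, 1.9, 185.4]
tcp_rot: [3.14, 0.0, 1.571]
contact_force: [-1.0, 0.8, 0.6]
grip_width: 92.1
finger_force: 0.0
time: 1.82
tool_pos: [489.0, 2.0, 184.8]
tcp_rot: [3.141, 0.0, 1.571]
contact_force: [-0.3, -0.9, -0.3]
grip_width: 46.5
finger_force: 0.0
time: 2.2
tool_pos: [488.9, 2.0, 184.7]
tcp_rot: [-3.141, -0.0, 1.571]
contact_force: [-0.1, -0.0, 0.2]
grip_width: 25.2
finger_force: 30.0
```

To row units: -100 mm is -0.1, -75 mm is -0.075.

```bash
echo '[[20,[0,0,-0.03],0],[20,[0,0,-0.075],0],[20,[0,0,-0.1],0],[20,[0.03,0.02,-0.1],0]]' | python3 -m crank; echo '[[20,[0.04,0.026,0],0],[20,[0.085,0.056,0],0],[20,[0.13,0.086,0],0],[20,[0.155,0.102,0],0],[20,[0.155,0.102,0],0]]' | python3 -m crank; echo '[[20,[0,0,0],0],[20,[0,0,0.04],0],[20,[0,0,0.07],0],[20,[0,0,0.08],0],[20,[0,0,0.08],0]]' | python3 -m crank
python3 - <<'E'
from h import *
for n in('side','wrist'):
    c=snap(n,n+'2')
a=cv2.imread('pics/side2.png')[60:260,190:400];b=cv2.imread('pics/wrist2.png')
cv2.imwrite('pics/v2.png',np.hstack([cv2.resize(a,(315,300)),cv2.resize(b,(400,300))]))
c=load('side2');print(proj(c,(611,187,12)))
E
```

```text
time: 2.7
tool_pos: [509.2, 31.2, 287.0]
tcp_rot: [3.138, 0.001, 1.568]
contact_force: [1.3, -0.2, -1.5]
grip_width: 25.1
finger_force: 30.0
time: 3.32
tool_pos: [611.3, 188.8, 283.9]
tcp_rot: [-3.141, -0.0, 1.573]
contact_force: [0.2, -0.7, -1.4]
grip_width: 25.2
finger_force: 30.0
time: 3.95
tool_pos: [611.0, 186.3, 204.8]
tcp_rot: [-3.141, 0.0, 1.57]
contact_force: [0.9, 0.2, -0.2]
grip_width: 25.3
finger_force: 30.0
[266.8 136.2]
```

View pics/v2.png

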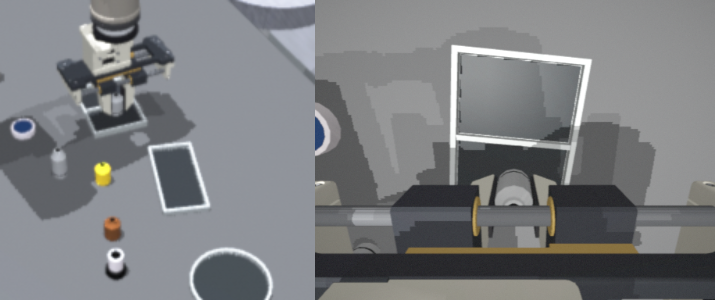

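The short objective is held over the near bay. The wrist half shows the tray's far corners at (453,46) and (591,61), and the divider ends near (455,135) and (576,148). I check the tray pose from these.

Run:
```python
from h import *
c=load('wrist2')
P=[ray(c,(u-315)*1.28,v*1.28,12)[:2] for u,v in[(453,46),(591,61),(455,135),(576,148)]];print(P)
a,b=P[:2];print(np.linalg.norm(b-a),np.arctan2(*(b-a)[::-1]))
```

```text
[array([568.2, 289.3]), array([667. , 279.3]), array([564.7, 224.7]), array([661.3, 213.9])]
99.30478336918112 -0.10087105672131194
```

To row units: 16 mm is 0.016, 13 mm is 0.013.

```bash
echo '[[20,[0,-0.001,0.008],0],[20,[0,-0.001,0.013],0],[20,[0,-0.001,0.016],0],[20,[0,-0.001,0.016],0]]' | python3 -m crank; echo '[[40,[0,0,0],0],[40,[0,0,0],0],[40,[0,0,0],0],[40,[0,0,0],0]]' | python3 -m crank;echo '[[48,[0,0,-0.006],0],[60,[0,0,-0.025],0],[92,[0,0,-0.075],0],[92,[0,0,-0.11],0],[92,[0,0,-0.11],0]]' | python3 -m crank
python3 - <<'E'
from h import *
c=load('w1')
E
```

```text
time: 4.55
tool_pos: [610.0, 187.1, 188.7]
tcp_rot: [3.141, 0.0, 1.571]
contact_force: [0.7, 0.7, -2.1]
grip_width: 25.2
finger_force: 30.0
time: 5.05
tool_pos: [610.1, 187.0, 188.8]
tcp_rot: [3.141, -0.0, 1.571]
contact_force: [0.1, 0.4, 0.3]
grip_width: 40.3
finger_force: 0.0
time: 5.68
tool_pos: [610.7, 187.2, 304.0]
tcp_rot: [3.133, -0.002, 1.571]
contact_force: [-0.4, 0.1, -1.1]
grip_width: 83.7
finger_force: 0.0
```

To row units: -141 mm is -0.141, -95 mm is -0.095.

```bash
echo '[[92,[-0.028,-0.047,0],0],[92,[-0.057,-0.095,0],0],[92,[-0.084,-0.141,0],0],[92,[-0.084,-0.141,0],0],[92,[-0.084,-0.141,0],0]]' | python3 -m crank; echo '[[92,[0,0,0.05],0],[92,[0,0,0.095],0],[92,[0,0,0.11],0],[92,[0,0,0.11],0],[70,[0,0,0.11],0]]' | python3 -m crank; echo '[[20,[0,0,0],0],[20,[0,0,0],0],[20,[0,0,0],0],[20,[0,0,0],0],[20,[0,0,0],0]]' | python3 -m crank;echo '[[20,[0,0,0],0],[20,[0,0,0],0],[20,[0,0,0],0]]' | python3 -m crank
```

```text
time: 6.3
tool_pos: [469.6, 103.1, 299.3]
tcp_rot: [3.14, -0.0, 1.57]
contact_force: [0.6, 0.5, -0.7]
grip_width: 91.7
finger_force: 0.0
time: 6.92
tool_pos: [470.0, 103.2, 190.0]
tcp_rot: [3.139, -0.0, 1.571]
contact_force: [0.5, 0.0, -0.2]
grip_width: 86.0
finger_force: 0.0
time: 7.55
tool_pos: [469.0, 103.0, 188.7]
tcp_rot: [3.142, -0.0, 1.571]
contact_force: [0.1, 0.0, 1.0]
grip_width: 36.3
finger_force: 0.0
time: 7.92
tool_pos: [468.9, 103.0, 188.7]
tcp_rot: [-3.141, 0.0, 1.571]
contact_force: [0.3, 0.1, 0.1]
grip_width: 25.0
finger_force: 30.0
```

To row units: -100 mm is -0.1, -75 mm is -0.075.

```bash
echo '[[20,[0,0,-0.03],0],[20,[0,0,-0.075],0],[20,[0,0,-0.1],0],[20,[0.028,0.027,-0.1],0]]' | python3 -m crank; echo '[[20,[0.04,0.04,0],0],[20,[0.08,0.08,0],0],[20,[0.12,0.12,0],0],[20,[0.12,0.12,0],0],[20,[0.12,0.12,0],0]]' | python3 -m crank; echo '[[20,[0,0,0.04],0],[20,[0,0,0.075],0],[20,[0,0,0.088],0],[20,[0,0,0.094],0],[20,[0,0,0.096],0]]' | python3 -m crank; echo '[[20,[0,0,0],0],[40,[0,0,0],0],[40,[0,0,0],0],[40,[0,0,0],0],[40,[0,0,0],0]]' | python3 -m crank;echo '[[48,[0,0,-0.006],0],[60,[0,0,-0.025],0],[92,[0,0,-0.075],0],[92,[0,0,-0.12],0],[92,[0,0,-0.12],0]]' | python3 -m crank
```

```text
time: 8.43
tool_pos: [496.0, 130.4, 291.0]
tcp_rot: [3.138, 0.0, 1.569]
contact_force: [0.5, 0.0, -0.1]
grip_width: 25.3
finger_force: 30.0
time: 9.05
tool_pos: [615.5, 250.8, 287.7]
tcp_rot: [-3.139, 0.001, 1.571]
contact_force: [0.9, 0.0, -1.2]
grip_width: 25.5
finger_force: 30.0
time: 9.68
tool_pos: [616.3, 250.9, 193.9]
tcp_rot: [3.14, -0.0, 1.57]
contact_force: [0.6, -0.0, -0.8]
grip_width: 25.6
finger_force: 30.0
time: 10.3
tool_pos: [616.0, 251.0, 192.8]
tcp_rot: [3.141, -0.0, 1.571]
contact_force: [-0.8, -0.6, 0.8]
grip_width: 39.7
finger_force: 0.0
time: 10.92
tool_pos: [616.8, 251.3, 319.2]
tcp_rot: [3.131, -0.003, 1.571]
contact_force: [0.1, -0.3, 0.8]
grip_width: 83.3
finger_force: 0.0
```

To row units: -168 mm is -0.168, -112 mm is -0.112.

```bash
echo '[[92,[-0.007,-0.056,0],0],[92,[-0.015,-0.112,0],0],[92,[-0.023,-0.168,0],0],[92,[-0.023,-0.168,0],0],[92,[-0.023,-0.168,0],0]]' | python3 -m crank; echo '[[92,[0,0,0.05],0],[92,[0,0,0.1],0],[92,[0,0,0.122],0],[92,[0,0,0.131],0],[92,[0,0,0.131],0]]' | python3 -m crank; echo '[[40,[0,0,0],0],[40,[0,0,0],0],[40,[0,0,0],0],[40,[0,0,0],0],[40,[0,0,0],0]]' | python3 -m crank;echo '[[40,[0,0,0],0],[40,[0,0,0],0],[40,[0,0,0],0]]' | python3 -m crank
```

```text
time: 11.55
tool_pos: [448.6, 228.2, 313.4]
tcp_rot: [3.139, -0.001, 1.571]
contact_force: [0.7, 0.1, -1.0]
grip_width: 91.7
finger_force: 0.0
time: 12.18
tool_pos: [448.9, 228.1, 181.6]
tcp_rot: [3.141, -0.0, 1.57]
contact_force: [0.7, -0.6, 0.6]
grip_width: 91.9
finger_force: 0.0
time: 12.8
tool_pos: [448.0, 228.0, 181.8]
tcp_rot: [3.141, -0.0, 1.571]
contact_force: [-1.2, -0.4, 0.1]
grip_width: 46.3
finger_force: 0.3
time: 13.18
tool_pos: [448.0, 228.0, 181.8]
tcp_rot: [-3.142, 0.0, 1.571]
contact_force: [-1.4, 0.0, 2.3]
grip_width: 43.0
finger_force: 30.0
```

To row units: -110 mm is -0.11, -100 mm is -0.1.

```bash
echo '[[40,[0,0,-0.02],0],[40,[0,0,-0.06],0],[40,[0,0,-0.1],0],[40,[0,0,-0.11],0]]' | python3 -m crank; echo '[[40,[-0.05,0.019,0],0],[40,[-0.1,0.038,0],0],[40,[-0.15,0.057,0],0],[40,[-0.2,0.076,0],0],[40,[-0.24,0.09,0],0]]' | python3 -m crank; echo '[[40,[-0.05,0.019,0],0],[40,[-0.1,0.038,0],0],[40,[-0.15,0.057,0],0],[40,[-0.204,0.076,0],0],[40,[-0.204,0.076,0],0]]' | python3 -m crank
python3 - <<'E'
from h import *
for n in('side','wrist'):
    c=snap(n,n+'3')
a=cv2.imread('pics/side3.png')[60:300,190:430];b=cv2.imread('pics/wrist3.png')
cv2.imwrite('pics/v3.png',np.hstack([cv2.resize(a,(350,350)),cv2.resize(b,(450,350))]))
E
```

```text
time: 13.68
tool_pos: [448.5, 228.2, 293.9]
tcp_rot: [3.137, -0.001, 1.571]
contact_force: [0.7, 0.2, -0.4]
grip_width: 42.6
finger_force: 30.0
time: 14.3
tool_pos: [538.3, -14.0, 290.4]
tcp_rot: [-3.14, -0.0, 1.57]
contact_force: [1.0, 0.4, -1.1]
grip_width: 43.1
finger_force: 30.0
time: 14.92
tool_pos: [614.1, -219.9, 289.5]
tcp_rot: [-3.141, 0.0, 1.566]
contact_force: [0.5, 1.0, -0.3]
grip_width: 43.2
finger_force: 30.0
```

View pics/v3.png

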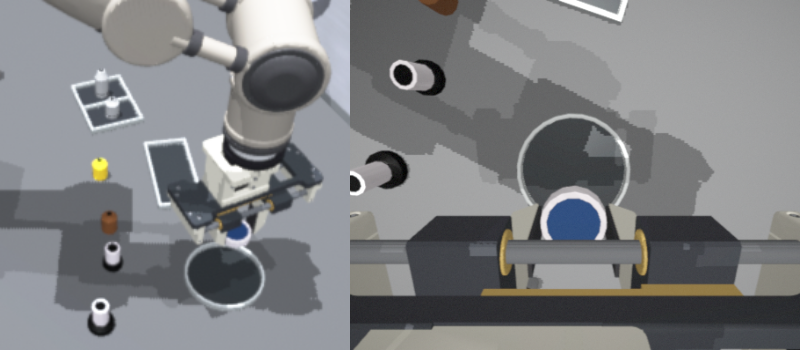

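Both objectives stand one per bay. The filter is held level over the dish; in the wrist half, the dish's far rim is at (573,116) and its sides at x = 518 and 629.

```bash
python3 - <<'E'
from h import *
c=load('wrist3');f=lambda u,v,z:ray(c,(u-350)*512/450,v*384/350,z)
print(f(573,115,12),f(518,168,12),f(629,168,12),f(403,74,42),f(358,183,50))
E
echo '[[40,[0,0,0.04],0],[40,[0,0,0.08],0],[40,[0,0,0.095],0],[40,[0,0,0.095],0]]' | python3 -m crank
```

```text
[ 612.3 -157.    12. ] [ 554.1 -209.5   12. ] [ 671.  -209.8   12. ] [ 469.2 -121.9   42. ] [ 415.3 -212.5   50. ]
time: 15.52
tool_pos: [613.9, -215.0, 196.1]
tcp_rot: [-3.14, -0.001, 1.572]
contact_force: [0.7, -0.3, -0.2]
grip_width: 43.3
finger_force: 30.0
```

To row units: 10.5 mm is 0.0105, 9 mm is 0.009.

```bash
echo '[[40,[0,0,0.005],0],[40,[0,0,0.009],0],[40,[0,0,0.0105],0],[40,[0,0,0.0105],0]]' | python3 -m crank; echo '[[54,[0,0,0],0],[54,[0,0,0],0],[54,[0,0,0],0],[54,[0,0,0],0]]' | python3 -m crank; echo '[[54,[0,0,-0.01],0],[60,[0,0,-0.035],0],[92,[0,0,-0.08],0],[92,[0,0,-0.12],0],[92,[0,0,-0.12],0]]' | python3 -m crank
```

```text
time: 16.02
tool_pos: [614.0, -216.0, 186.4]
tcp_rot: [3.141, 0.0, 1.571]
contact_force: [-0.2, 0.3, -0.1]
grip_width: 42.9
finger_force: 30.0
time: 16.52
tool_pos: [614.0, -216.0, 186.3]
tcp_rot: [3.141, 0.0, 1.571]
contact_force: [-0.4, -0.4, 0.8]
grip_width: 54.0
finger_force: 0.0
time: 17.15
tool_pos: [614.7, -216.3, 311.2]
tcp_rot: [3.134, 0.004, 1.571]
contact_force: [-0.6, -0.5, -1.0]
grip_width: 85.6
finger_force: 0.0
```

To row units: -199 mm is -0.199, -150 mm is -0.15.

```bash
echo '[[92,[0.001,-0.05,0],0],[92,[0.002,-0.1,0],0],[92,[0.003,-0.15,0],0],[92,[0.004,-0.199,0],0],[92,[0.004,-0.199,0],0]]' | python3 -m crank; echo '[[92,[0,0,0.05],0],[92,[0,0,0.095],0],[92,[0,0,0.112],0],[92,[0,0,0.112],0],[70,[0,0,0.112],0]]' | python3 -m crank; echo '[[18,[0,0,0],0],[18,[0,0,0],0],[18,[0,0,0],0],[18,[0,0,0],0],[18,[0,0,0],0]]' | python3 -m crank;echo '[[18,[0,0,0],0],[18,[0,0,0],0],[18,[0,0,0],0]]' | python3 -m crank
```

```text
time: 17.77
tool_pos: [412.3, -211.3, 305.8]
tcp_rot: [-3.139, -0.002, 1.569]
contact_force: [0.9, -0.1, 0.6]
grip_width: 91.9
finger_force: 0.0
time: 18.4
tool_pos: [415.7, -212.2, 194.8]
tcp_rot: [3.14, 0.001, 1.571]
contact_force: [0.0, -0.1, 1.0]
grip_width: 85.8
finger_force: 0.0
time: 19.02
tool_pos: [415.0, -212.0, 194.3]
tcp_rot: [3.141, 0.0, 1.571]
contact_force: [0.5, 0.2, -0.3]
grip_width: 36.3
finger_force: 0.0
time: 19.4
tool_pos: [414.9, -211.9, 194.2]
tcp_rot: [-3.141, -0.0, 1.571]
contact_force: [-1.2, 0.6, 0.3]
grip_width: 22.4
finger_force: 30.0
```

```bash
echo '[[18,[0,0,-0.03],0],[18,[0,0,-0.075],0],[18,[0,0,-0.1],0],[18,[0.024,0.029,-0.1],0]]' | python3 -m crank; echo '[[18,[0.035,0.041,0],0],[18,[0.07,0.083,0],0],[18,[0.105,0.125,0],0],[18,[0.14,0.165,0],0],[18,[0.16,0.19,0],0]]' | python3 -m crank; echo '[[18,[0,0,0],0],[18,[0,0,0.04],0],[18,[0,0,0.07],0],[18,[0,0,0.07],0]]' | python3 -m crank
python3 - <<'E'
from h import *
c=snap('wrist','w4');cv2.imwrite('pics/v4.png',cv2.resize(c['color'][:,:,::-1],(800,600),interpolation=cv2.INTER_CUBIC))
E
```

```text
time: 19.9
tool_pos: [444.0, -189.0, 296.4]
tcp_rot: [3.138, 0.003, 1.568]
contact_force: [-0.3, -0.8, -1.0]
grip_width: 22.3
finger_force: 30.0
time: 20.52
tool_pos: [635.4, -25.9, 293.7]
tcp_rot: [3.141, -0.0, 1.573]
contact_force: [0.3, -0.5, -1.0]
grip_width: 22.1
finger_force: 30.0
time: 21.02
tool_pos: [632.6, -28.6, 221.8]
tcp_rot: [-3.136, -0.001, 1.57]
contact_force: [0.2, 0.3, -0.5]
grip_width: 22.6
finger_force: 30.0
```

View pics/v4.png

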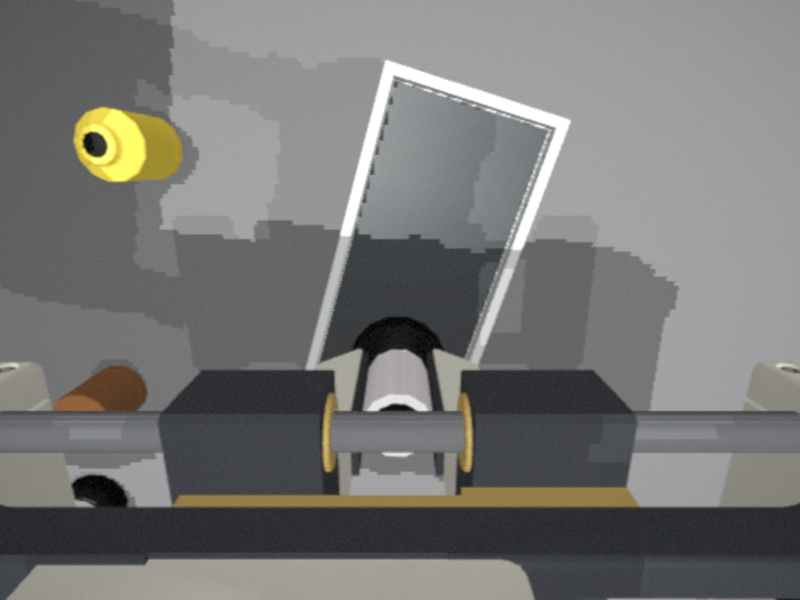

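The eyepiece is held upright in line with the oblong tray. The far corners are at (387,61) and (569,122), and the rim sides at y = 365 are at x = 312 and 476.

Run:
```python
from h import *
c=load('w4');k=1.5625
P=[ray(c,u/k,v/k,12)[:2] for u,v in[(387,61),(569,122),(308,365),(480,363)]]
a,b=P[:2];d=(b-a)/np.linalg.norm(b-a);n=np.array([-d[1],d[0]]);ctr=(a+b)/2-75*n
print(P,np.linalg.norm(b-a),np.arctan2(d[1],d[0]),ctr,ctr+33*n,ctr-33*n, bot.get_obs()['tool_pos'])
```

```text
[array([627. ,  87.3]), array([698.3,  65.6]), array([589.6, -38.9]), array([668.8, -37.7])] 74.52905473706207 -0.2954408371437202 [640.81287882   4.69945897] [650.42121214  36.26969702] [631.2045455  -26.87077909] [633.44727139 -28.61014271 223.75759024]
```

To row units: 25.5 mm is 0.0255, 21 mm is 0.021.

```bash
echo '[[18,[0,-0.002,0.012],0],[18,[0,-0.002,0.021],0],[18,[0,-0.002,0.0255],0],[18,[0,-0.002,0.0255],0]]' | python3 -m crank; echo '[[40,[0,0,0],0],[40,[0,0,0],0],[40,[0,0,0],0],[40,[0,0,0],0]]' | python3 -m crank;echo '[[48,[0,0,-0.006],0],[60,[0,0,-0.025],0],[92,[0,0,-0.075],0],[92,[0,0,-0.12],0],[92,[0,0,-0.12],0]]' | python3 -m crank
```

```text
time: 21.58
tool_pos: [632.1, -28.0, 198.7]
tcp_rot: [3.141, 0.0, 1.571]
contact_force: [0.8, -0.3, -1.6]
grip_width: 22.4
finger_force: 30.0
time: 22.08
tool_pos: [632.0, -28.0, 198.8]
tcp_rot: [3.141, 0.0, 1.571]
contact_force: [-0.1, 0.5, 0.1]
grip_width: 40.1
finger_force: 0.0
time: 22.7
tool_pos: [632.8, -28.0, 324.8]
tcp_rot: [3.131, 0.002, 1.571]
contact_force: [0.2, -0.3, -0.1]
grip_width: 83.5
finger_force: 0.0
```

To row units: -162 mm is -0.162, -140 mm is -0.14.

```bash
echo '[[92,[-0.028,-0.048,0],0],[92,[-0.056,-0.097,0],0],[92,[-0.08,-0.14,0],0],[92,[-0.093,-0.162,0],0],[92,[-0.093,-0.162,0],0]]' | python3 -m crank; echo '[[92,[0,0,0.05],0],[92,[0,0,0.1],0],[92,[0,0,0.12],0],[92,[0,0,0.127],0],[70,[0,0,0.127],0]]' | python3 -m crank; echo '[[18,[0,0,0],0],[18,[0,0,0],0],[18,[0,0,0],0],[18,[0,0,0],0],[18,[0,0,0],0]]' | python3 -m crank;echo '[[18,[0,0,0],0],[18,[0,0,0],0],[18,[0,0,0],0]]' | python3 -m crank
```

```text
time: 23.32
tool_pos: [468.8, -121.6, 319.0]
tcp_rot: [-3.141, -0.0, 1.569]
contact_force: [0.4, 0.1, -0.8]
grip_width: 91.9
finger_force: 0.0
time: 23.95
tool_pos: [470.6, -120.8, 191.8]
tcp_rot: [3.141, 0.0, 1.571]
contact_force: [-0.6, 0.2, 1.2]
grip_width: 85.8
finger_force: 0.0
time: 24.58
tool_pos: [470.0, -121.0, 191.8]
tcp_rot: [3.141, 0.0, 1.571]
contact_force: [-0.7, -0.1, -0.9]
grip_width: 36.6
finger_force: 0.0
time: 24.95
tool_pos: [470.0, -121.0, 191.8]
tcp_rot: [3.141, 0.0, 1.571]
contact_force: [-0.8, 0.4, 0.6]
grip_width: 22.5
finger_force: 31.5
```

To row units: -110 mm is -0.11, -75 mm is -0.075.

```bash
echo '[[18,[0,0,-0.03],0],[18,[0,0,-0.075],0],[18,[0,0,-0.11],0],[18,[0.019,0.021,-0.11],0]]' | python3 -m crank; echo '[[18,[0.035,0.04,0],0],[18,[0.07,0.08,0],0],[18,[0.105,0.12,0],0],[18,[0.14,0.16,0],0],[18,[0.14,0.16,0],0]]' | python3 -m crank; echo '[[18,[0,0,0],0],[18,[0,0,0.05],0],[18,[0,0,0.085],0],[18,[0,0,0.1],0],[18,[0,0,0.1055],0]]' | python3 -m crank;echo '[[18,[0,0,0],0],[18,[0,0,0],0],[40,[0,0,0],0],[40,[0,0,0],0],[40,[0,0,0],0]]' | python3 -m crank; echo '[[40,[0,0,0],0],[48,[0,0,-0.006],0],[60,[0,0,-0.025],0],[92,[0,0,-0.075],0],[92,[0,0,-0.12],0]]' | python3 -m crank; echo '[[92,[0,-0.06,-0.02],0],[92,[0,-0.12,-0.04],0],[92,[0,-0.18,-0.06],0],[92,[0,-0.18,-0.06],0],[92,[0,-0.18,-0.06],0]]' | python3 -m crank
python3 - <<'E'
from h import *
s=snap('side','side5')['color'][:,:,::-1]; c=snap('scene','scene5')['color'][:,:,::-1]
cv2.imwrite('pics/v5.png',np.vstack([cv2.resize(s[70:320,150:400],(400,400)).copy()[:, :],]))
a=cv2.resize(s[75:325,170:420],(400,400),interpolation=cv2.INTER_CUBIC);b=cv2.resize(c[150:280,100:400],(400,173),interpolation=cv2.INTER_CUBIC)
b=np.vstack([b,np.zeros((227,400,3),np.uint8)]);cv2.imwrite('pics/v5.png',np.hstack([a,b]))
E
```

```text
time: 25.45
tool_pos: [491.2, -102.7, 304.6]
tcp_rot: [3.137, 0.002, 1.569]
contact_force: [-0.1, -0.3, -1.4]
grip_width: 22.8
finger_force: 31.5
time: 26.08
tool_pos: [652.5, 40.7, 300.6]
tcp_rot: [3.141, -0.001, 1.574]
contact_force: [0.4, -0.0, 0.1]
grip_width: 22.4
finger_force: 31.5
time: 26.7
tool_pos: [650.8, 37.3, 196.3]
tcp_rot: [-3.141, 0.0, 1.57]
contact_force: [0.5, 0.1, 0.1]
grip_width: 22.6
finger_force: 31.5
time: 27.32
tool_pos: [651.1, 38.1, 196.5]
tcp_rot: [3.141, 0.0, 1.571]
contact_force: [0.1, 0.3, -0.6]
grip_width: 39.5
finger_force: 0.0
time: 27.95
tool_pos: [651.0, 38.1, 319.3]
tcp_rot: [3.14, 0.0, 1.571]
contact_force: [1.3, 0.0, 0.2]
grip_width: 73.4
finger_force: 0.0
time: 28.58
tool_pos: [471.3, 38.0, 377.8]
tcp_rot: [3.138, 0.0, 1.571]
contact_force: [0.1, 0.7, 0.7]
grip_width: 91.7
finger_force: 0.0
```

View pics/v5.png

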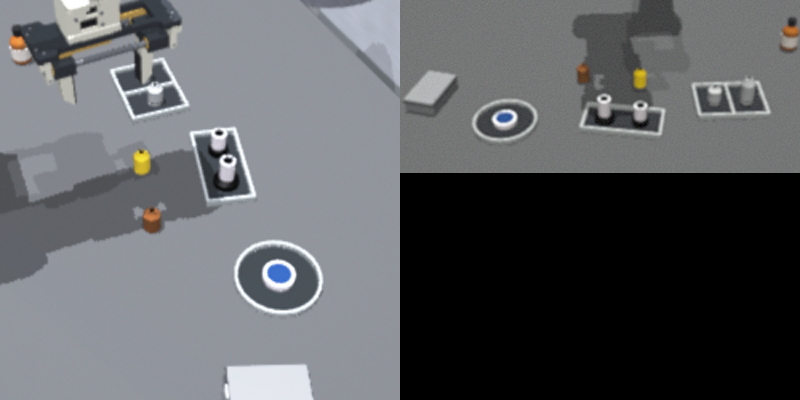

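All five optics stand or lie in their places: the filter is central in the dish at (279,274), the eyepieces are in the oblong tray at (218,143) and (226,173), and the objectives sit one per bay. The bottle and box are unmoved and the arm is clear.

```bash
echo '[[92,[0,0,0],0],[92,[0,0,0],0],[92,[0,0,0],0]]' | python3 -m crank | tail -1; python3 -c "
from plant import bot
print(bot.close_job())"
```

```text
finger_force: 0.0
the job is handed in; nothing more can be done
None
```

I put all five optics away and handed the job in at about 29 s: the last pictures show each in its proper tray, with the oil bottle and slide box untouched, but the hand-in returned no verdict.

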